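# Seat and set a metering valve

## Task

On the gas manifold, reset the metering valve, the one with the straight T-handle: turn it gently clockwise until you feel the needle come up finger-tight on its seat, without straining it, then open it a quarter turn from there and let go. Do not touch the round-knobbed valves beside it, and leave the things lying about where they are.

Things in the scene. Friction and masses are not known exactly. Their poses are not given: they have to be found in the camera images.
- t_grip (a point): Middle of the metering valve's T-handle: a straight black bar 46 mm long, 12 wide, 14 high, on a thin upright stem (8 to 11 mm across), one of five valves in a row. On the turning axis, 118 mm above the bench; x along the bar (ends alike), z up. The stem is bare for 30 mm below the bar's underside. Clockwise from above closes. It needs no lifting or pressing.
- stem (a point): Same valve, on its axis where the stem enters the bonnet nut, 81 mm above the bench. Running torque 0.06 N m either way. Clockwise, the needle meets its seat 0.4 to 1.4 rad from the start, found only by feel; then it resists like a spring, 3.5 N m/rad. Finger-tight: 0.25 to 0.5 N m; 0.7 ruins it. Joints, not readable: needle = opening from seat, t_handle = twist, minus closing.
- manifold: Gas manifold bolted to the bench: base plate 150 mm (x) by 400 (y) by 10; an aluminium bar on it, top 50 mm above the bench, carries five valves in a row along y, 58 mm apart. Origin: underside of the plate, 12 mm in front (-x) of the middle valve's axis. A pressure gauge, 98 mm high and 40 across, stands at the +y end, 62 mm from the last valve. Brass outlets point to +x.
- valve_a: One of the four shut-off valves in the row, with a round fluted black knob 27 to 30 mm across, its top 114 mm above the bench. Origin on its axis, 50 mm above the bench. Not to be touched.
- valve_b: One of the four shut-off valves in the row, with a round fluted black knob 27 to 30 mm across, its top 114 mm above the bench. Origin on its axis, 50 mm above the bench. Not to be touched.
- valve_c: One of the four shut-off valves in the row, with a round fluted black knob 27 to 30 mm across, its top 114 mm above the bench. Origin on its axis, 50 mm above the bench. Not to be touched.
- valve_d: One of the four shut-off valves in the row, with a round fluted black knob 27 to 30 mm across, its top 114 mm above the bench. Origin on its axis, 50 mm above the bench. Not to be touched.
- spanner: Bystander. A steel open-ended spanner, 180 mm long, lying flat. Origin: its middle.
- wire_brush: Bystander. A wire brush, 260 mm long, wooden back, lying bristles down. Origin: below its middle.
- leak_bottle: Bystander. A clear plastic bottle of leak-test fluid, 58 mm across, 160 mm tall, standing. Origin: centre of its foot.
- chip_hammer: Bystander. A steel chipping hammer, 260 mm long, head 130 mm across, lying. Origin: below the middle of its shaft.
- torch_nozzle: Bystander. A copper torch nozzle, a tube 25 mm across, 65 mm tall, standing. Origin: centre of its foot.
- cap_nut: Bystander. A brass cap nut, 19 mm across, 21 mm tall, lying on the manifold's base plate in front of the valves. Origin: centre of its foot.
- gland_nut: Bystander. A brass ring, 22 mm across, 10 mm tall, lying on the base plate in front of the valves. Origin: centre of its foot.

How it is judged:
On the way:
1. the needle is home on its seat and pressed there with 0.2 N m or more (value of joint needle below 0.03 rad and value of joint t_handle below -0.06 rad), for 0.2 s.
At the end, for the whole second after the job is handed in: After having been seated finger-tight, the metering valve stands open a quarter turn from its seat, give or take 20 degrees, at rest and released; every bystander lies within 15 mm of where it was (value of joint needle between 1.22 and 1.92 rad and velocity of joint needle between -0.05 and 0.05 rad/s and distance of each of spanner, wire_brush, leak_bottle, chip_hammer, torch_nozzle, cap_nut, gland_nut from where it was at the start of the episode below 0.015 m); the robot touches nothing.
It fails at once if the needle is strained: more than 0.7 N m of closing torque on the handle (value of joint t_handle below -0.2 rad).
It fails at once if a round-knobbed valve is touched by the robot (more than 0.5 N) (contact force between any of the fingers, the arm and valve_a above 0.5 N or contact force between any of the fingers, the arm and valve_b above 0.5 N or contact force between any of the fingers, the arm and valve_c above 0.5 N or contact force between any of the fingers, the arm and valve_d above 0.5 N).
It fails at once if a bystander is moved by more than 15 mm (distance of any of spanner, wire_brush, leak_bottle, chip_hammer, torch_nozzle, cap_nut, gland_nut from where it was at the start of the episode above 0.015 m).
It also fails if it takes over 53 s, if anything falls off the work surface, if the arm or the gripper's body presses on something with over 40 N, if the wrist force passes 120 N, or if a joint passes its speed limit or range.

## Robot

A 6-joint arm with a two-finger parallel gripper is mounted at the origin on the work surface. World frame = base frame: x ahead of the robot, y to its left, z up, the work surface at z = 0. Lengths are in m, angles in rad, forces in N, time in s.
With the tool pointing down it reaches from about 0.35 to 0.975 m from the base axis. Payload 7.1 kg.
Tool frame: the origin (TCP) lies between the finger pads; the fingertips stand manip.tip_reach ahead of it and the grasp point (between the pads) lies 11 mm behind it (manip.tip_reach is the distance from the TCP to the fingertips, in m); z points along the fingers, y is the direction in which the jaws open and shut (so a half turn about z gives the same grasp; the last joint's range is limited). The gripper opens to 88 mm and grips with 3 to 60 N. Pads are 20 mm wide; open, the fingers measure 115 mm over their backs; the gripper's body (75 mm by 178 mm) begins 61 mm behind the grasp point.
Start: joints at [-1.325, 0.423, 1.63, -0, 1.089, -0.019], TCP at [0.164, -0.603, 0.192] pointing down, gripper open.
Joint ranges: [-3, 3], [-0.9, 2.11], [0.09, 2.58], [-1.31, 4.45], [0.11, 2.69], [-2.54, 2.54]. Speed limits (rad/s): [2.39, 2.39, 3.01, 3.14, 3.14, 3.14].

## Interface

Orientations are given as a 3x3 rotation matrix whose columns are the frame's x, y, z axes.
In Python, from workcell import readout, cams, manip gives the robot as it stands.
- The arm moves only by the tool step_arm, never from a script. Its argument "deltas" is one flat list of numbers, 7 for each row, row after row: the opening, from 0 (shut) to 1 (fully open), then the shift along the world's x, y, z in cm, then the turn, a rotation vector about the world's x, y, z in rad. A call has 1 to 20 rows; each row shifts and turns the commanded pose from where the row before left it; what a row does not reach is not made up. A row lasts 1/8 s, in which the tool goes at most 62.5 mm and 10.7 degrees, less where a joint would pass 70% of its speed; a pose out of reach is approached as far as the arm can. A call is refused whole if a number of a shift passes 6.25 or a number of a turn 0.188, either way. A call with a gripper value outside its range is refused whole. The fingers move at their own pace and stop on an object; "force" is the grip in N (left out, the last holds). Time passes only in rows, so rows that do not move let the fingers close. It gives the time, the measured TCP pose, the force and the opening at its end, in the units of the state.
- readout.state(): the state, without advancing time (a new reading comes with each control period).
- cams.capture(name): name is "side" or "top"; returns a dict with "frame" (480x640x3 uint8, red, green, blue), "depth" (480x640 float32, m along the optical axis (not along the pixel's ray), 0 where there is no reading), "K" (3x3 intrinsics, pixels), "k1" (the pictures are not rectified: a ray, as slopes to the right and down, at radius r is drawn at 1 + k1 r^2 times it, then the intrinsics apply), "view" (4x4, takes a point from world to camera coordinates). Camera axes: x right, y down, z forward; pixel columns grow to the right and rows downward; lengths in m; the calibration is good to about 2 mm. A picture is of the moment at which its call begins.
- manip.close_job(): hands the job in, once; it reports no verdict.
The state is a dict: "time": time; "joint_pos": joint angles; "joint_vel": joint speeds; "joint_torque": joint torques, N m; "ee_pos": TCP position; "orientation": TCP orientation; "ft_force": force on the tool from outside, world axes, zero at the start; "torque": the same for the moment, N m; "opening": finger opening in m.
Only numpy, scipy, OpenCV 4.12 (cv2) and the standard library are available. Lean on these libraries where they do the work, as an engineer would, in place of code of your own. Each camera call takes 0.05 s, during which the arm holds its last target. There are 200 camera calls.

## Working session

There is one attempt and no reset: what is moved stays moved. The work goes in short steps, Python scripts to look and compute and a tool call to move; the robot and the scene stay as the last step left them, time stands still between calls to the robot, and variables do not carry over. Pictures are saved under pics/ and viewed, about 8 in all and at most 12, crops included, and the job is handed in when it is done.

Besides the shell and the picture viewer there is one more tool, called after "Call:" by a JSON object that holds its "api" and its "payload". step_arm: Moves the arm, as the interface text tells. Its arguments: {"type":"object","properties":{"deltas":{"type":"array","items":{"type":"number"}},"force":{"type":"number"}},"required":["deltas"]}

```bash
mkdir -p pics; python3 - <<'E'
from workcell import readout, cams, manip
import cv2,numpy as np,pickle
print(readout.state(), manip.tip_reach)
d={n:cams.capture(n) for n in("top","side")}
pickle.dump(d,open('c.pkl','wb'))
for n in d:
    cv2.imwrite(f'pics/{n}0.png',d[n]['frame'][:,:,::-1]); print(n,d[n]['K'],d[n]['k1'],d[n]['view'])
E
```

```text
{'time': 0.0, 'joint_pos': array([-1.32499694e+00,  4.23833560e-01,  1.63066991e+00, -2.27643305e-05,
        1.08856779e+00, -1.90216987e-02]), 'joint_vel': array([-0.00100653, -0.00102878,  0.00139028, -0.00096653,  0.00110861,
        0.00131054]), 'joint_torque': array([ 1.58678458e-04, -5.44622898e+01, -2.73669577e+01,  6.43908698e-02,
        2.28867604e-02, -1.31261354e-04]), 'ee_pos': array([ 0.16344882, -0.60264603,  0.19141416]), 'orientation': array([[ 9.65136579e-01,  2.61746519e-01, -3.79352843e-04],
       [ 2.61746794e-01, -9.65135521e-01,  1.42925159e-03],
       [ 7.97472602e-06, -1.47871738e-03, -9.99998907e-01]]), 'ft_force': array([ 0.32862973, -0.20084838, -0.67843076]), 'torque': array([ 0.03471778, -0.00510804, -0.00819995]), 'opening': 0.08782358859231432} 0.008
top [[478.62208668   0.         324.45793005]
 [  0.         478.62208668 248.08594217]
 [  0.           0.           1.        ]] -0.1226060934510383 [[ 0.02577245 -0.99942945  0.02183004 -0.03008459]
 [-0.98739418 -0.02886137 -0.15562695  0.45157296]
 [ 0.15616821 -0.01754396 -0.98757466  1.22206277]
 [ 0.          0.          0.          1.        ]]
side [[608.55504479   0.         304.40630907]
 [  0.         608.55504479 234.7533693 ]
 [  0.           0.           1.        ]] 0.008656280748246668 [[-0.83160549 -0.55509729 -0.01730059  0.3764634 ]
 [-0.2816829   0.44843421 -0.84826971  0.20925135]
 [ 0.4786304  -0.70055246 -0.52928177  1.25103033]
 [ 0.          0.          0.          1.        ]]
```

View pics/top0.png

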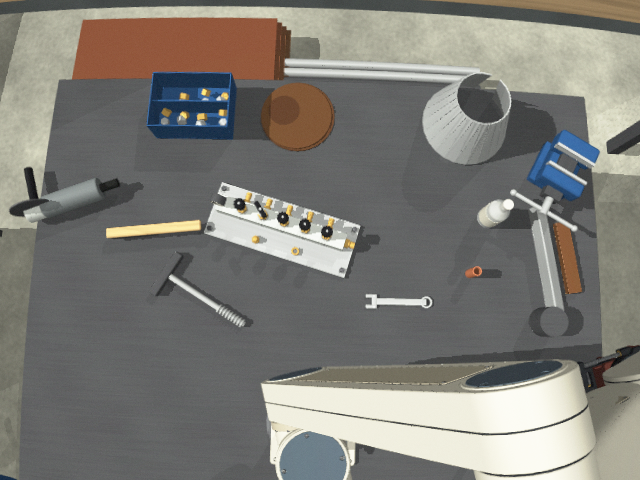

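View pics/side0.png

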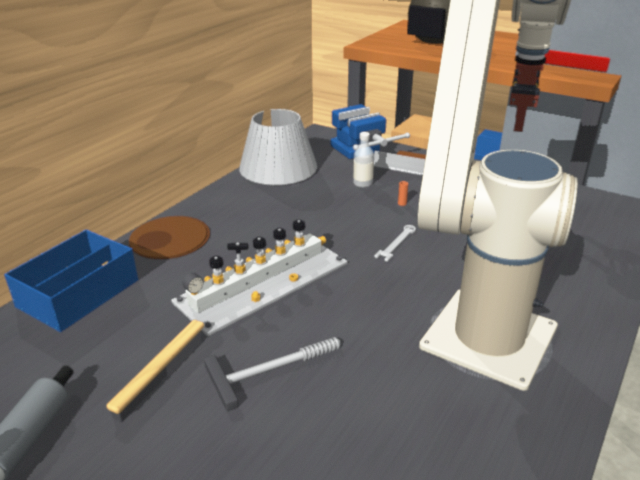

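The top view shows black knobs near (240,204), (283,218), (305,225) and (327,231), and the T-handle near (261,210). The side view has the T-handle at (238,246).

```bash
cat > h.py <<'E'
import cv2,numpy as np
def ray(c,uv,z):
    K,V=c['K'],c['view']
    D=np.array([c['k1'],0,0,0.])
    p=cv2.undistortPoints(np.array(uv,float).reshape(-1,1,2),K,D)[:,0]
    R,t=V[:3,:3],V[:3,3]; o=-R.T@t
    d=np.c_[p,np.ones(len(p))]@R
    return o+d*((z-o[2])/d[:,2])[:,None]
def proj(c,P):
    V=c['view']; return cv2.projectPoints(np.array(P,float).reshape(-1,3),cv2.Rodrigues(V[:3,:3])[0],V[:3,3],c['K'],np.array([c['k1'],0,0,0.]))[0][:,0]
def blobs(c,box,thr=45):
    x0,y0,x1,y1=box; g=c['frame'][y0:y1,x0:x1].max(2)
    n,l,s,ce=cv2.connectedComponentsWithStats((g<thr).astype(np.uint8))
    return [(s[i,4],ce[i]+[x0,y0],np.argwhere(l==i)[:,::-1]+[x0,y0]) for i in range(1,n) if s[i,4]>20]
E
python3 - <<'E'
from h import *; import pickle
d=pickle.load(open('c.pkl','rb'))
for n,b in(('top',(205,185,350,250)),('side',(180,210,330,285))):
    c=d[n]
    for a,ce,px in blobs(c,b):
        P=ray(c,px,.112 if n=='top' else .108); m=P.mean(0)
        w,v=np.linalg.eigh(np.cov(P[:,:2].T)); 
        print(n,a,ce.round(1),m.round(4),'ang',np.degrees(np.arctan2(v[1,1],v[0,1])).round(1),np.sqrt(w).round(4), 'depth',np.median(c['depth'][px[:,1],px[:,0]]))
c=d['top'];cv2.imwrite('pics/a.png',np.vstack([cv2.resize(d['top']['frame'][180:255,200:360,::-1],None,fx=5,fy=4,interpolation=2)[:300],cv2.resize(d['side']['frame'][210:285,180:340,::-1],(800,300),interpolation=2)]))
E
```

```text
top 60 [239.5 204. ] [0.5457 0.1993 0.112 ] ang -156.3 [0.0065 0.0075] depth 1.1942114
top 64 [283.  217.6] [0.514  0.0889 0.112 ] ang -176.7 [0.0066 0.0076] depth 1.1907341
top 61 [304.5 224.5] [0.4981 0.0349 0.112 ] ang 55.6 [0.0071 0.0073] depth 1.1885233
top 52 [326.6 231.6] [ 0.4818 -0.0205  0.112 ] ang -178.9 [0.0069 0.0078] depth 1.1876428
side 72 [298.5 225.7] [ 0.4748 -0.0115  0.108 ] ang 130.0 [0.0069 0.0097] depth 1.429379
side 81 [279.3 234.4] [0.4904 0.0441 0.108 ] ang 125.2 [0.0072 0.0097] depth 1.3994821
side 84 [259.  243.4] [0.5068 0.0992 0.108 ] ang 128.5 [0.0072 0.0095] depth 1.3684604
side 71 [237.2 247.5] [0.5377 0.1388 0.108 ] ang -153.1 [0.0056 0.012 ] depth 1.3335721
side 95 [216.3 262.7] [0.538  0.2092 0.108 ] ang 139.6 [0.007  0.0094] depth 1.305242
```

View pics/a.png

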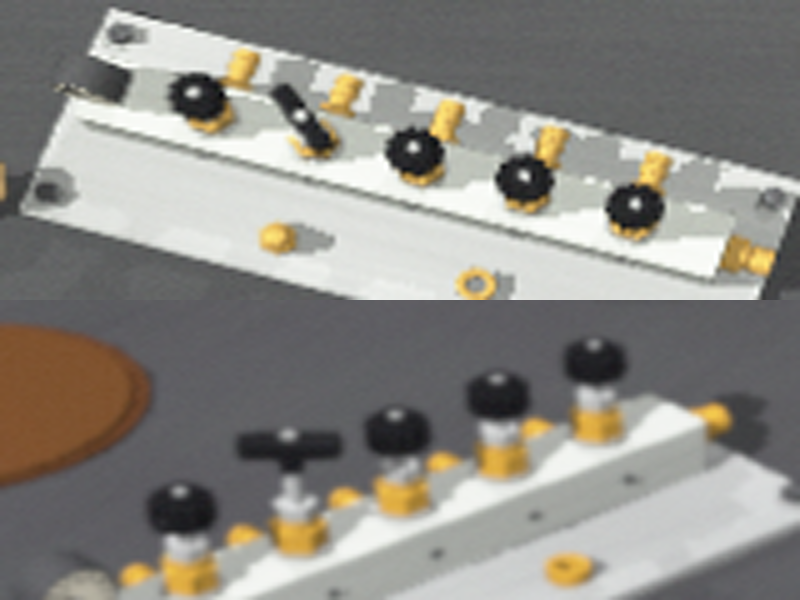

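```bash
python3 - <<'E'
from h import *; import pickle
d=pickle.load(open('c.pkl','rb'))
c=d['top']
for thr in(60,80,100):
  for a,ce,px in blobs(c,(252,197,272,221),thr):
    P=ray(c,px,.125); w,v=np.linalg.eigh(np.cov(P[:,:2].T))
    print(thr,a,ce,P.mean(0).round(4),(np.degrees(np.arctan2(v[1,1],v[0,1]))%180).round(1),np.sqrt(w).round(4))
print(c['frame'][199:221,252:272].max(2))
# side: bar ends at z .118
P=ray(d['side'],[[227.5,246],[248.3,245.5]],.118);print(P,np.degrees(np.arctan2(*(P[1]-P[0])[1::-1])))
# knobs top at z .110 both
for n,z,uv in(('top',.112,[[239.5,204],[283,217.6],[304.5,224.5],[326.6,231.6]]),('side',.105,[[216.3,262.7],[259,243.4],[279.3,234.4],[298.5,225.7]])):print(ray(d[n],uv,z).round(4))
print(proj(d['side'],[[.5299,.1441,.118]]),proj(d['top'],[[.5299,.1441,.125]]))
E
```

```text
60 23 [257.17391304 204.2173913 ] [0.5431 0.1533 0.125 ] 34.8 [0.0027 0.0048]
60 27 [262.55555556 213.07407407] [0.5211 0.1389 0.125 ] 30.3 [0.0026 0.0058]
80 29 [257.10344828 204.20689655] [0.5432 0.1535 0.125 ] 31.5 [0.0032 0.0052]
80 34 [262.67647059 213.32352941] [0.5204 0.1385 0.125 ] 33.4 [0.003  0.0061]
100 31 [257.06451613 204.22580645] [0.5431 0.1536 0.125 ] 29.7 [0.0031 0.0056]
100 38 [262.57894737 213.18421053] [0.5208 0.1388 0.125 ] 35.1 [0.0033 0.0067]
[[224 225 177 156 157 158 159 157 159 162 159 222 227 228 225 232 242 246
  235 214]
 [220 217 173 146 141 140 155 158 158 157 175 224 226 228 216 234 248 241
  222 180]
 [160 159 151  98  67  59 133 157 156 157 221 226 227 226 227 245 247 230
  184 157]
 [161 156 109  58  47  38  75 141 154 160 206 213 212 220 233 246 244 235
  187 141]
 [179 148  77  48  47  44  40 103 153 161 158 157 157 189 231 243 232 222
  182 154]
 [226 209 124  58  48  43  45  52 136 160 161 162 160 160 245 248 237 206
  168 169]
 [193 241 196 101  53  42  36  39  74 154 162 161 187 194 239 238 227 184
  179 207]
 [189 193 192 155  76  48  39  40  
[... 911 characters left out ...]
50 250 249 244 227 234 219 217 137  66  63 102 104 138 159 192
  194 194]
 [249 249 250 250 246 246 234 224 224 227 183 105 106 145 143 145 176 197
  197 196]
 [250 251 250 249 246 245 234 220 184 151 157 132 128 118 152 167 194 195
  194 226]
 [242 246 250 246 245 245 245 234 225 205 225 182 180 192 206 226 226 228
  225 248]]
[[0.54933298 0.15692827 0.118     ]
 [0.51166526 0.13082335 0.118     ]] -145.27680931865666
[[ 0.5457  0.1994  0.112 ]
 [ 0.514   0.0889  0.112 ]
 [ 0.498   0.0348  0.112 ]
 [ 0.4817 -0.0206  0.112 ]]
[[ 0.5411  0.206   0.105 ]
 [ 0.5098  0.0957  0.105 ]
 [ 0.4934  0.0401  0.105 ]
 [ 0.4777 -0.0156  0.105 ]]
[[238.0491404  245.87577315]] [[260.61503626 209.5254167 ]]
```

Call:
{"api": "step_arm", "payload": {"deltas": [0.34,2.036,4.153,0,0,0,0.0178,0.34,2.036,4.153,0,0,0,0.0178,0.34,2.036,4.153,0,0,0,0.0178,0.34,2.036,4.153,0,0,0,0.0178,0.34,2.036,4.153,0,0,0,0.0178,0.34,2.036,4.153,0,0,0,0.0178,0.34,2.036,4.153,0,0,0,0.0178,0.34,2.036,4.153,0,0,0,0.0178,0.34,2.036,4.153,0,0,0,0.0178,0.34,2.036,4.153,0,0,0,0.0178,0.34,2.036,4.153,0,0,0,0.0178,0.34,2.036,4.153,0,0,0,0.0178,0.34,2.036,4.153,0,0,0,0.0178,0.34,2.036,4.153,0,0,0,0.0178,0.34,2.036,4.153,0,0,0,0.0178,0.34,2.036,4.153,0,0,0,0.0178,0.34,2.036,4.153,0,0,0,0.0178,0.34,2.036,4.153,0,0,0,0.0178,0.34,0,0,0,0,0,0,0.34,0,0,0,0,0,0], "force": 22}}

```text
time: 2.6
ee_pos: [0.5292, 0.1439, 0.1916]
orientation: [[0.833, 0.553, -0.002], [0.553, -0.833, -0.001], [-0.002, -0.0, -1.0]]
ft_force: [-0.1, -1.0, 0.1]
opening: 0.03
```

```bash
python3 - <<'E'
from workcell import readout, cams
import cv2,numpy as np
s=readout.state()
for k in s: print(k,np.round(s[k],4).tolist())
print(np.degrees(np.arctan2(s['orientation'][1,0],s['orientation'][0,0])))
f=cams.capture('side')['frame'][130:300,150:350,::-1];cv2.imwrite('pics/b.png',cv2.resize(f,None,fx=3.5,fy=3.5,interpolation=2))
E
```

```text
time 2.6
joint_pos [0.2439, 0.3128, 1.7996, -0.0003, 1.0308, 1.2293]
joint_vel [-0.0179, -0.0094, 0.0123, -0.0001, -0.0013, 0.0009]
joint_torque [0.8609, -46.1114, -26.8627, 0.0755, -0.1125, 0.0094]
ee_pos [0.5292, 0.1439, 0.1916]
orientation [[0.8334, 0.5527, -0.0015], [0.5527, -0.8334, -0.0007], [-0.0017, -0.0003, -1.0]]
ft_force [-0.0803, -0.9757, 0.0636]
torque [-0.0529, -0.0485, -0.0095]
opening 0.03
33.549563719882855
```

View pics/b.png

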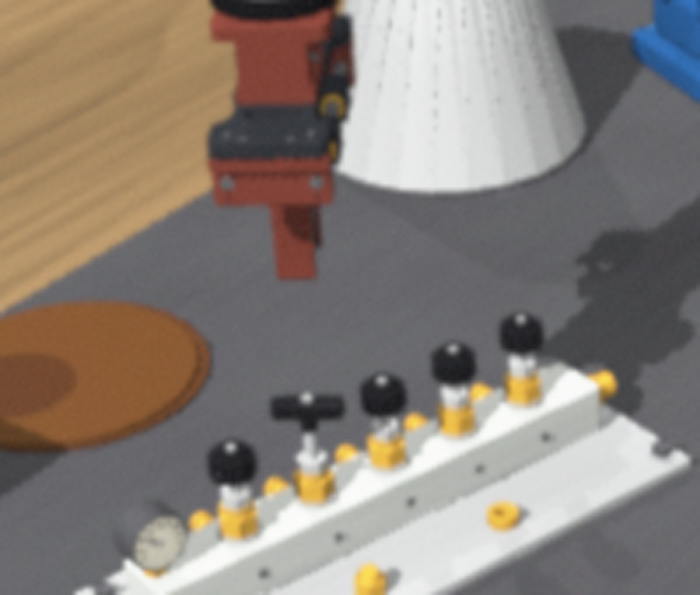

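Gripper hangs above the T-handle: fingertip at about crop (297,278), full image (234.9,209.4). I'll check that against the projection.

```bash
python3 - <<'E'
from h import *; import pickle
c=pickle.load(open('c.pkl','rb'))['side']
u=np.array([.553,-.833,0])  # jaw dir; near finger 
a=np.array([.833,.553,0])
t=np.array([.5292,.1439,.1836])
for s in(-1,1):
  for w in(-.01,.01): 
    for k in (.015,.0285): print(s,w,k,proj(c,t+s*u*k+a*w).round(1))
print(proj(c,[[.5292,.1439,.118]]))
E
```

```text
-1 -0.01 0.015 [[240.1 223.8]]
-1 -0.01 0.0285 [[239.5 227.1]]
-1 0.01 0.015 [[230.7 224. ]]
-1 0.01 0.0285 [[230.  227.2]]
1 -0.01 0.015 [[241.4 216.7]]
1 -0.01 0.0285 [[241.9 213.6]]
1 0.01 0.015 [[232.1 216.8]]
1 0.01 0.0285 [[232.8 213.7]]
[[238.35412872 245.92616295]]
```

The visible fingertip sits about 18 px higher than its projection, so I'll check with depth and the first image before descending.

```bash
python3 - <<'E'
from h import *; import pickle
from workcell import cams,readout
d=pickle.load(open('c.pkl','rb'))
print(proj(d['side'],[.164,-.603,.184]))
n=cams.capture('side'); V=n['view']
print(abs(V-d['side']['view']).max(), readout.state()['ee_pos'])
def w(c,u,v):
    z=c['depth'][v,u]; p=cv2.undistortPoints(np.array([[[u,v]]],float),c['K'],np.array([c['k1'],0,0,0.]))[0,0]
    return (c['view'][:3,:3].T@(np.array([*p*z,z])-c['view'][:3,3])).round(4)
for uv in((235,195),(235,200),(235,205),(235,208),(238,246),(235,212),(213,185)): print(uv,w(n,*uv),n['frame'][uv[1],uv[0]])
pickle.dump({'side':n,'top':cams.capture('top')},open('c2.pkl','wb'))
cv2.imwrite('pics/c.png',cv2.resize(pickle.load(open('c2.pkl','rb'))['top']['frame'][150:270,190:350,::-1],(800,600)))
E
```

```text
[[514.91298959 137.74106477]]
0.0 [0.52927466 0.14325459 0.19191188]
(235, 195) [0.5105 0.1613 0.2583] [76 39 34]
(235, 200) [0.5143 0.1584 0.2442] [123  65  54]
(235, 205) [0.5148 0.1592 0.2327] [129  67  56]
(235, 208) [0.5121 0.163  0.2282] [125  69  59]
(238, 246) [0.5259 0.1488 0.1216] [51 49 52]
(235, 212) [ 0.7671 -0.1215  0.0027] [102 101 106]
(213, 185) [0.5089 0.2239 0.3092] [131  68  58]
```

View pics/c.png

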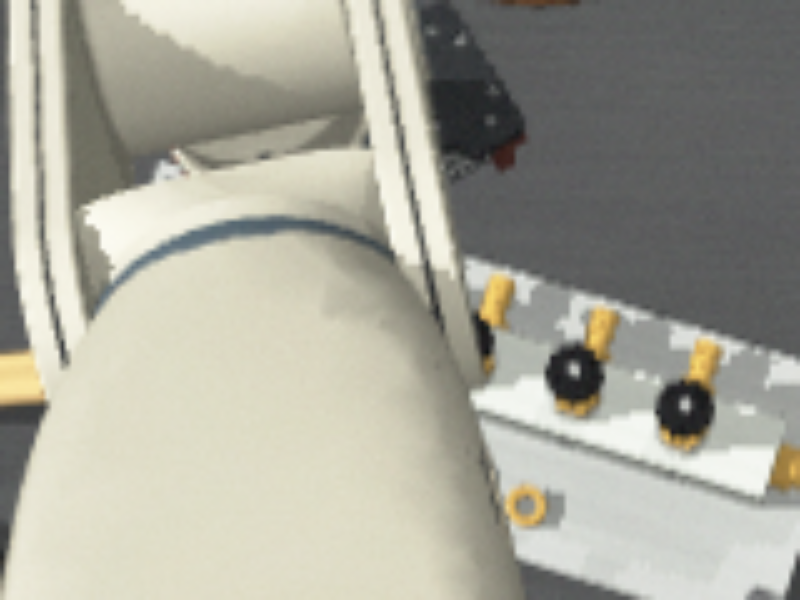

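Both the depth and the projection put the visible fingertips about 45 mm higher than the readout says. Going down 5 cm is safe under either reading, so I'll do that and look from near.

Call:
{"api": "step_arm", "payload": {"deltas": [0.34,0.1,0.05,-1.25,0,0,0,0.34,0,0,-1.25,0,0,0,0.34,0,0,-1.25,0,0,0,0.34,0,0,-1.25,0,0,0,0.34,0,0,0,0,0,0]}}

```text
time: 3.38
ee_pos: [0.5302, 0.1447, 0.1408]
orientation: [[0.834, 0.552, -0.002], [0.552, -0.834, -0.001], [-0.002, -0.001, -1.0]]
ft_force: [-0.1, -0.6, 0.5]
opening: 0.0297
```

```bash
cat >> h.py <<'E'
def w(c,u,v):
    z=c['depth'][v,u]; p=cv2.undistortPoints(np.array([[[u,v]]],float),c['K'],np.array([c['k1'],0,0,0.]))[0,0]
    return (c['view'][:3,:3].T@(np.array([*p*z,z])-c['view'][:3,3])).round(4)
E
python3 - <<'E'
from workcell import readout, cams
from h import *
s=readout.state(); print(s['ee_pos'],s['ft_force'],s['torque'])
n=cams.capture('side')
for v in range(205,262,3): print(v,w(n,236,v),n['frame'][v,236])
cv2.imwrite('pics/d.png',cv2.resize(n['frame'][180:280,170:300,::-1],None,fx=6,fy=6,interpolation=2))
E
```

```text
[0.530172   0.14466336 0.14076125] [-0.07423146 -0.58968164  0.49795607] [ 0.03034106 -0.06785209 -0.01185876]
205 [0.4739 0.2022 0.2651] [130  67  57]
208 [0.4718 0.2052 0.2604] [130  66  57]
211 [0.5071 0.1664 0.2242] [102  52  44]
214 [0.5129 0.1607 0.2124] [76 39 33]
217 [0.5133 0.1611 0.2052] [74 40 35]
220 [0.5127 0.1626 0.1989] [112  58  49]
223 [0.5149 0.1609 0.19  ] [126  66  54]
226 [0.5155 0.161  0.1825] [128  66  55]
229 [0.5138 0.1638 0.177 ] [123  68  59]
232 [ 0.7001 -0.0433 -0.    ] [106 105 108]
235 [ 0.6868 -0.0274  0.0034] [105 105 108]
238 [ 0.6782 -0.0168  0.0026] [107 105 110]
241 [ 0.6725 -0.0093 -0.0007] [107 107 111]
244 [0.5318 0.1481 0.1245] [128 128 130]
247 [0.5304 0.1506 0.1184] [37 38 40]
250 [0.5317 0.1501 0.1098] [46 45 51]
253 [0.6354 0.036  0.0007] [91 91 95]
256 [0.6264 0.047  0.0011] [144 144 147]
259 [0.534  0.1502 0.0851] [199 200 200]
```

View pics/d.png

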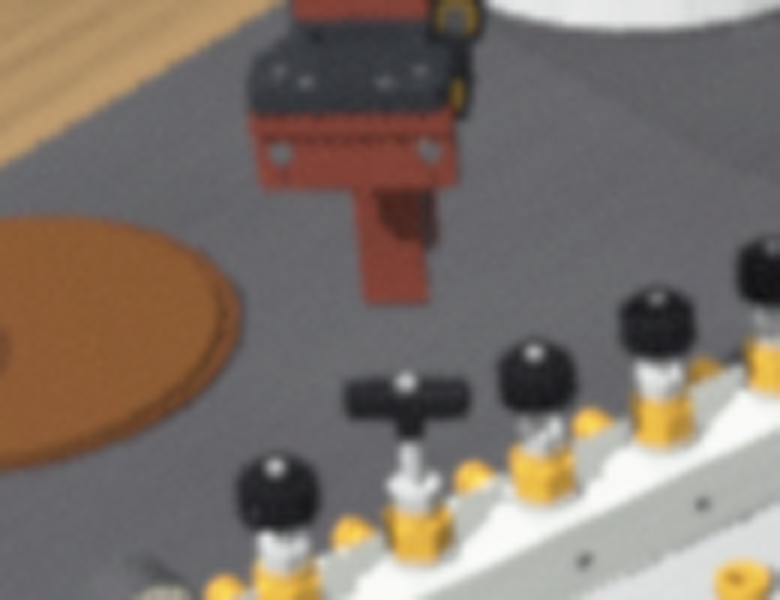

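The depth rows end the finger at z≈0.175, against a reported tip of 0.133. So the tool frame is about 42 mm off in z, consistently at both heights, and I'll trust the images. The finger centre also looks about 3 mm off along the bar. I'll descend 4 cm with a small shift and look again.

Call:
{"api": "step_arm", "payload": {"deltas": [0.34,0.25,0.17,-0.8,0,0,0,0.34,0,0,-0.8,0,0,0,0.34,0,0,-0.8,0,0,0,0.34,0,0,-0.8,0,0,0,0.34,0,0,-0.8,0,0,0,0.34,0,0,0,0,0,0]}}

```text
time: 4.18
ee_pos: [0.533, 0.1464, 0.1014]
orientation: [[0.834, 0.552, -0.001], [0.552, -0.834, -0.0], [-0.001, -0.001, -1.0]]
ft_force: [-0.2, 0.3, 0.7]
opening: 0.0297
```

```bash
python3 - <<'E'
from workcell import readout, cams
from h import *
s=readout.state(); print(s['ee_pos'],s['ft_force'],s['torque'])
n=cams.capture('side')
for v in range(226,262,2): print(v,w(n,236,v),n['frame'][v,236])
cv2.imwrite('pics/e.png',cv2.resize(n['frame'][190:280,180:300,::-1],None,fx=6.5,fy=6.5,interpolation=2))
E
```

```text
[0.53300468 0.14637421 0.10136149] [-0.17093099  0.26336947  0.66365069] [ 0.01498836 -0.04830325  0.07370763]
226 [0.4754 0.2059 0.2183] [127  64  53]
228 [0.5124 0.1651 0.1806] [104  52  45]
230 [0.5144 0.1635 0.1742] [75 39 33]
232 [0.5168 0.1613 0.1673] [75 39 32]
234 [-0.2268  0.9916  0.8462] [76 41 36]
236 [0.5158 0.1636 0.1587] [108  57  45]
238 [0.5161 0.1638 0.1537] [123  63  52]
240 [0.5145 0.1662 0.1505] [123  62  50]
242 [0.5167 0.1643 0.1436] [126  64  54]
244 [0.517  0.1646 0.1386] [126  65  52]
246 [0.528  0.1529 0.1232] [78 42 39]
248 [0.5301 0.1512 0.1162] [30 30 33]
250 [0.5296 0.1524 0.1118] [43 42 47]
252 [0.531  0.1514 0.1055] [62 62 66]
254 [0.6323 0.0398 0.0009] [123 123 126]
256 [0.6255 0.048  0.0019] [141 142 144]
258 [0.6211 0.0535 0.0007] [160 161 162]
260 [0.5321 0.1526 0.0844] [224 225 225]
```

View pics/e.png

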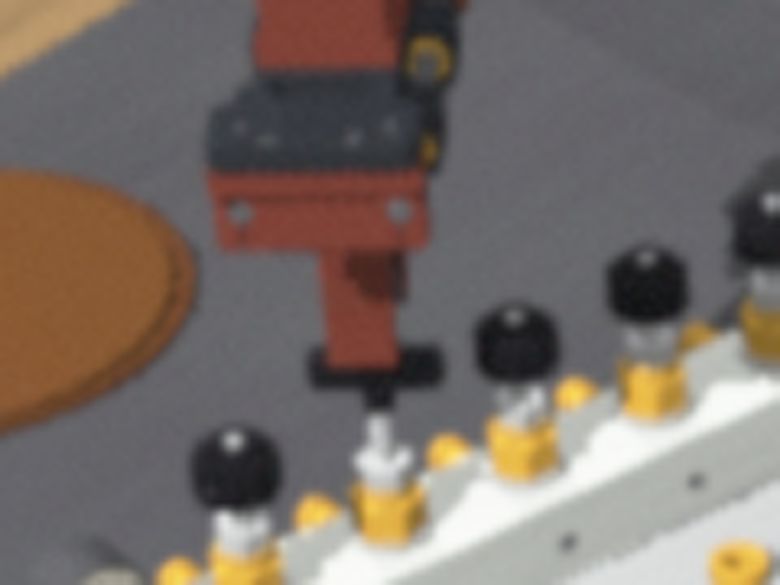

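Finger columns 328–398 against bar columns 310–442 (crop) give the expected perspective offset, so it is aligned along the bar. Now I'll check centring across the jaws with averaged depth.

```bash
python3 - <<'E'
from workcell import cams
from h import *
n=cams.capture('side'); u=np.array([.552,-.834,0]); a=np.array([.834,.552,0])
def st(U,V):
    P=np.array([w(n,x,y) for x in U for y in V]); P=P[(P[:,2]>.05)&(P[:,2]<.3)]
    print(len(P),np.median(P,0).round(4),'u',np.median(P@u).round(4),(P@u).std().round(4),'a',np.median(P@a).round(4))
st(range(232,240),range(237,244))      # finger back face
st(range(230,247),range(247,250))      # bar face
T=np.array([.533,.1464,0]);print(T@u,T@a)
# row of near lower finger edge
print(n['frame'][240:250,236])
E
```

```text
55 [0.5177 0.1645 0.1477] u 0.1488 0.0023 a 0.5221
50 [0.5257 0.1504 0.1172] u 0.1643 0.0024 a 0.5205
0.17211840000000003 0.5253348
[[127  65  54]
 [123  61  50]
 [126  65  53]
 [126  64  54]
 [123  62  51]
 [100  53  45]
 [ 63  39  38]
 [ 37  30  33]
 [ 32  32  35]
 [ 36  36  38]]
```

Call:
{"api": "step_arm", "payload": {"deltas": [0.45,0,0,0,0,0,0,0.45,0,0,-0.6,0,0,0,0.45,0,0,-0.6,0,0,0,0.45,0,0,-0.6,0,0,0,0.45,0,0,-0.6,0,0,0,0.45,0,0,-0.5,0,0,0,0.45,0,0,0,0,0,0]}}

```text
time: 5.15
ee_pos: [0.5333, 0.1465, 0.0727]
orientation: [[0.834, 0.552, -0.001], [0.552, -0.834, -0.0], [-0.001, -0.0, -1.0]]
ft_force: [-0.1, -0.0, 0.5]
opening: 0.0397
```

```bash
python3 - <<'E'
from workcell import readout, cams
from h import *
s=readout.state(); print(s['ee_pos'],s['ft_force'],s['torque'],s['joint_torque'][5])
n=cams.capture('side')
cv2.imwrite('pics/f.png',cv2.resize(n['frame'][190:280,180:300,::-1],None,fx=6.5,fy=6.5,interpolation=2))
E
```

```text
[0.53326482 0.14646482 0.07267574] [-0.10709428 -0.00359925  0.50999222] [-0.01200545 -0.02242929  0.01531786] 0.00010007264563682838
```

View pics/f.png

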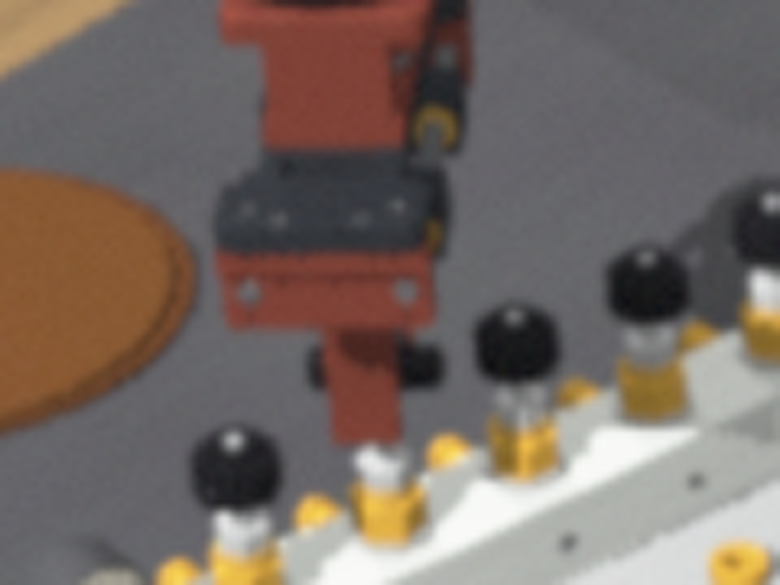

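The fingers straddle the bar, with the tip at crop (365,443), below the bar and clear of the knobs. Now closing.

Call:
{"api": "step_arm", "payload": {"deltas": [0.2,0,0,0,0,0,0,0.0,0,0,0,0,0,0,0.0,0,0,0,0,0,0,0.0,0,0,0,0,0,0,0.0,0,0,0,0,0,0], "force": 22}}

```text
time: 5.82
ee_pos: [0.5328, 0.1479, 0.0734]
orientation: [[0.834, 0.552, -0.001], [0.552, -0.834, 0.002], [0.0, -0.002, -1.0]]
ft_force: [-4.5, 7.1, 2.8]
opening: 0.0118
```

```bash
cat > s.py <<'E'
from workcell import readout; import numpy as np
s=readout.state(); R=s['orientation']
print(round(s['time'],2),s['ee_pos'].round(4),'yaw',np.arctan2(R[1,0],R[0,0]).round(4),'F',s['ft_force'].round(2),'M',s['torque'].round(3),'t6',s['joint_torque'][5].round(3),'q6',s['joint_pos'][5].round(3),'op',round(s['opening'],4))
E
python3 s.py
```

```text
5.83 [0.5328 0.1479 0.0734] yaw 0.5846 F [-4.55  7.13  2.8 ] M [ 1.198  0.582 -0.01 ] t6 -0.009 q6 1.232 op 0.0118
```

Gripped (opening 11.8 mm), with 8.4 N of sideways force because the grip is a little off-centre across the jaws. I'll shift to relieve it.

Call:
{"api": "step_arm", "payload": {"deltas": [0,-0.09,0.14,0,0,0,0,0,0,0,0,0,0,0,0,0,0,0,0,0,0]}}

```text
time: 6.2
ee_pos: [0.5327, 0.1481, 0.0734]
orientation: [[0.834, 0.552, -0.0], [0.552, -0.834, 0.0], [0.0, -0.0, -1.0]]
ft_force: [-1.8, 2.7, 4.7]
opening: 0.0121
```

```bash
python3 s.py
```

```text
6.2 [0.5327 0.1481 0.0734] yaw 0.5849 F [-1.76  2.69  4.71] M [ 0.341  0.381 -0.051] t6 -0.0 q6 1.235 op 0.0121
```

Call:
{"api": "step_arm", "payload": {"deltas": [0,-0.04,0.06,0.05,0,0,0,0,0,0,0,0,0,-0.06,0,0,0,0,0,0,-0.06,0,0,0,0,0,0,-0.06,0,0,0,0,0,0,-0.06,0,0,0,0,0,0,-0.06,0,0,0,0,0,0,0]}}

```text
time: 7.08
ee_pos: [0.5327, 0.1479, 0.0735]
orientation: [[0.959, 0.282, 0.001], [0.282, -0.959, -0.001], [0.0, 0.001, -1.0]]
ft_force: [3.3, -3.6, -1.9]
opening: 0.0119
```

```bash
python3 s.py
```

```text
7.08 [0.5327 0.1479 0.0735] yaw 0.286 F [ 3.27 -3.56 -1.87] M [-0.66  -0.389  0.064] t6 0.386 q6 1.536 op 0.0119
```

Call:
{"api": "step_arm", "payload": {"deltas": [0,0,0,0,0,0,-0.05,0,0,0,0,0,0,-0.05,0,0,0,0,0,0,0]}}

```text
time: 7.45
ee_pos: [0.5327, 0.1477, 0.0735]
orientation: [[0.983, 0.185, 0.001], [0.185, -0.983, -0.001], [0.0, 0.001, -1.0]]
ft_force: [2.5, -4.3, -1.2]
opening: 0.0119
```

```bash
python3 s.py; python3 s.py
```

```text
7.45 [0.5327 0.1477 0.0735] yaw 0.1864 F [ 2.48 -4.31 -1.21] M [-0.917 -0.446  0.057] t6 0.27 q6 1.635 op 0.0119
7.45 [0.5327 0.1477 0.0735] yaw 0.1864 F [ 2.48 -4.31 -1.21] M [-0.917 -0.446  0.057] t6 0.27 q6 1.635 op 0.0119
```

Call:
{"api": "step_arm", "payload": {"deltas": [0,0,0,0,0,0,-0.04,0,0,0,0,0,0,-0.04,0,0,0,0,0,0,0]}}

```text
time: 7.82
ee_pos: [0.5327, 0.1476, 0.0735]
orientation: [[0.994, 0.106, 0.001], [0.106, -0.994, -0.001], [0.0, 0.001, -1.0]]
ft_force: [2.4, -5.7, -1.9]
opening: 0.0114
```

```bash
python3 s.py
```

```text
7.83 [0.5327 0.1476 0.0735] yaw 0.1065 F [ 2.4  -5.73 -1.93] M [-0.991 -0.492  0.047] t6 0.231 q6 1.715 op 0.0114
```

Call:
{"api": "step_arm", "payload": {"deltas": [0,0.03,-0.07,0,0,0,-0.04,0,0,0,0,0,0,-0.04,0,0,0,0,0,0,0]}}

```text
time: 8.2
ee_pos: [0.5327, 0.1474, 0.0735]
orientation: [[1.0, 0.027, 0.0], [0.027, -1.0, -0.001], [0.0, 0.001, -1.0]]
ft_force: [2.0, -3.3, -2.1]
opening: 0.0118
```

```bash
python3 s.py
```

```text
8.2 [0.5327 0.1474 0.0735] yaw 0.027 F [ 2.01 -3.28 -2.12] M [-0.674 -0.358  0.181] t6 0.392 q6 1.793 op 0.0118
```

Call:
{"api": "step_arm", "payload": {"deltas": [0,0,0,0,0,0,-0.03,0,0,0,0,0,0,0]}}

```text
time: 8.45
ee_pos: [0.5326, 0.1474, 0.0735]
orientation: [[1.0, -0.005, 0.0], [-0.005, -1.0, -0.001], [0.0, 0.001, -1.0]]
ft_force: [3.4, -3.9, -2.8]
opening: 0.012
```

```bash
python3 s.py
```

```text
8.45 [0.5326 0.1474 0.0735] yaw -0.0046 F [ 3.37 -3.86 -2.82] M [-0.885 -0.437  0.252] t6 0.397 q6 1.825 op 0.012
```

Call:
{"api": "step_arm", "payload": {"deltas": [0,0,0,0,0,0,-0.03,0,0,0,0,0,0,0]}}

```text
time: 8.7
ee_pos: [0.5326, 0.1474, 0.0735]
orientation: [[0.999, -0.034, 0.0], [-0.034, -0.999, -0.001], [0.0, 0.001, -1.0]]
ft_force: [2.7, -5.3, -3.0]
opening: 0.0119
```

```bash
python3 s.py
```

```text
8.7 [0.5326 0.1474 0.0735] yaw -0.0343 F [ 2.73 -5.28 -3.  ] M [-0.86  -0.437  0.327] t6 0.479 q6 1.855 op 0.0119
```

Call:
{"api": "step_arm", "payload": {"deltas": [0,0,0,0,0,0,-0.02,0,0,0,0,0,0,0,0,0,0,0,0,0,0,0,0,0,0,0,0,0]}}

```text
time: 9.2
ee_pos: [0.5326, 0.1474, 0.0735]
orientation: [[0.999, -0.054, 0.0], [-0.054, -0.999, -0.001], [0.0, 0.001, -1.0]]
ft_force: [3.4, -4.2, -2.9]
opening: 0.0122
```

```bash
python3 s.py
```

```text
9.2 [0.5326 0.1474 0.0735] yaw -0.0539 F [ 3.4  -4.23 -2.91] M [-0.819 -0.403  0.382] t6 0.401 q6 1.874 op 0.0122
```

Seat felt: torque rises at about 2.5–2.75 N m/rad from yaw ≈0.06, and 0.38 N m was held for 0.4 s. Now opening, in stages.

Call:
{"api": "step_arm", "payload": {"deltas": [0,0,0,0,0,0,0.05,0,0,0,0,0,0,0.08,0,0,0,0,0,0,0.08,0,0,0,0,0,0,0.08,0,0,0,0,0,0,0.08,0,0,0,0,0,0,0.08,0,0,0,0,0,0,0.08,0,0,0,0,0,0,0.08,0,0,0,0,0,0,0]}}

```text
time: 10.32
ee_pos: [0.5325, 0.1482, 0.0736]
orientation: [[0.85, 0.526, -0.0], [0.526, -0.85, 0.001], [0.0, -0.001, -1.0]]
ft_force: [1.3, 0.1, -3.2]
opening: 0.0119
```

```bash
python3 s.py
```

```text
10.32 [0.5325 0.1482 0.0736] yaw 0.554 F [ 1.26  0.05 -3.2 ] M [ 0.007 -0.314 -0.076] t6 -0.484 q6 1.266 op 0.0119
```

Forces are small and the moment is −0.076, which is the running torque. About 1.09 rad left to go.

Call:
{"api": "step_arm", "payload": {"deltas": [0,0,0,0,0,0,0.08,0,0,0,0,0,0,0.08,0,0,0,0,0,0,0.08,0,0,0,0,0,0,0.08,0,0,0,0,0,0,0.08,0,0,0,0,0,0,0.08,0,0,0,0,0,0,0.08,0,0,0,0,0,0,0]}}

```text
time: 11.32
ee_pos: [0.5319, 0.1487, 0.0735]
orientation: [[0.442, 0.897, -0.001], [0.897, -0.442, 0.001], [0.0, -0.002, -1.0]]
ft_force: [-1.3, 5.7, -2.3]
opening: 0.0117
```

```bash
python3 s.py
```

```text
11.32 [0.5319 0.1487 0.0735] yaw 1.1125 F [-1.32  5.67 -2.29] M [0.996 0.229 0.027] t6 -0.458 q6 0.707 op 0.0117
```

Call:
{"api": "step_arm", "payload": {"deltas": [0,-0.03,0.07,0,0,0,0.08,0,0,0,0,0,0,0.08,0,0,0,0,0,0,0.08,0,0,0,0,0,0,0.08,0,0,0,0,0,0,0.08,0,0,0,0,0,0,0.08,0,0,0,0,0,0,0.05,0,0,0,0,0,0,0,0,0,0,0,0,0,0]}}

```text
time: 12.45
ee_pos: [0.531, 0.149, 0.0735]
orientation: [[-0.071, 0.997, -0.002], [0.997, 0.071, 0.0], [0.001, -0.002, -1.0]]
ft_force: [-3.6, 5.5, -0.2]
opening: 0.0119
```

```bash
python3 s.py
```

```text
12.45 [0.531  0.149  0.0735] yaw 1.6417 F [-3.64  5.46 -0.19] M [ 0.762  0.5   -0.048] t6 -0.055 q6 0.179 op 0.0119
```

Call:
{"api": "step_arm", "payload": {"deltas": [0,-0.06,0.06,0,0,0,0,0,0,0,0,0,0,0,0.4,0,0,0,0,0,0,0.4,0,0,0,0,0,0,0.4,0,0,0,0,0,0,0.4,0,0,0.5,0,0,0,0.4,0,0,1,0,0,0,0.4,0,0,1,0,0,0,0.4,0,0,2,0,0,0,0.4,0,0,3,0,0,0,0.4,0,0,4,0,0,0,0.4,-2,-6,3,0,0,0,0.4,-2,-6,0,0,0,0,0.4,-2,-6,0,0,0,0,0.4,-2,-6,0,0,0,0,0.4,0,0,0,0,0,0]}}

```text
time: 14.45
ee_pos: [0.4533, -0.0855, 0.2163]
orientation: [[-0.069, 0.998, 0.001], [0.998, 0.069, -0.001], [-0.001, 0.001, -1.0]]
ft_force: [0.4, 0.5, -0.6]
opening: 0.0352
```

```bash
python3 s.py; python3 - <<'E'
from workcell import cams
from h import *
n=cams.capture('side');t=cams.capture('top')
cv2.imwrite('pics/g.png',np.vstack([cv2.resize(t['frame'][180:255,200:360,::-1],(800,300),interpolation=2),cv2.resize(n['frame'][210:285,180:340,::-1],(800,300),interpolation=2)]))
E
```

```text
14.45 [ 0.4533 -0.0855  0.2163] yaw 1.6394 F [ 0.45  0.5  -0.6 ] M [ 0.008 -0.062 -0.021] t6 -0.589 q6 -0.28 op 0.0352
```

View pics/g.png

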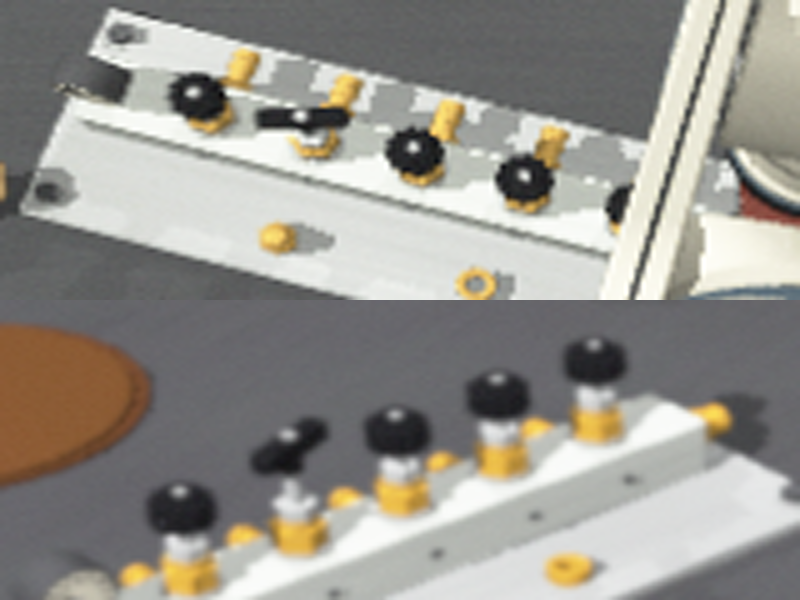

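The bar now lies level in the top view (crop 258–348, row 118), so it points at about 92°, matching the yaw. The knobs, cap nut and gland nut are where they were and the arm is clear.

```bash
python3 -c "
from workcell import manip; print(manip.close_job())"
```

```text
the job is handed in; nothing more can be done
None
```

I turned the metering valve clockwise until the needle seated. I felt it seat at about 0.52 rad from the start and held it at 0.38 N m for 0.4 s, never above that at any reading. I then opened it about 1.58 rad (a quarter turn) from the seat, let go, moved clear and handed the job in at about 14.5 s. No verdict was reported.

**Last checks:**
- **Handle angle:** the last picture shows the handle near 92°, against a last gripped yaw of 94°. The seat angle is only good to about 0.03 rad, well inside the 20 degrees allowed.
- **Bystanders:** in that picture the round-knobbed valves I could see, the cap nut and the gland nut look unmoved. The end valve was partly behind the arm in the top view but clear in the side view. I did not measure the other bystanders; the arm only passed above the bench.
- **Arm:** it is clear of everything, with residual wrist force under 1 N.

**Disagreements:**
- **Tool height:** the reported height was about 42 mm lower than where both the depth picture and the projection placed the fingertips. I worked to the pictures.
- **Torque slope at the seat:** I measured about 2.5–2.75 N m/rad instead of the stated 3.5, probably because of give in the grip.
- **Torque while opening:** one reading was +0.03 N m instead of about −0.06, taken while there was a side force of about 6 N. The readings before and after it were normal.

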